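Sort the leftover parts at the assembly station

ROBOT

A 7-joint arm with a two-finger parallel gripper is mounted at the origin on the work surface. World frame = base frame: x ahead of the robot, y to its left, z up, the work surface at z = 0. Lengths are in m, angles in rad, forces in N, time in s.
With the tool pointing down it reaches from about 0.35 to 0.9 m from the base axis. Payload 19.9 kg.
Tool frame: the origin (TCP) lies between the finger pads; the fingertips stand 19 mm ahead of it and the grasp point (between the pads) is the TCP; z points along the fingers, y is the line along which they close (so a half turn about z gives the same grasp; the last joint's range is limited). The gripper opens to 94 mm and grips with 3 to 60 N. Pads are 16 mm wide; open, the fingers measure 119 mm over their backs; the gripper's body (75 mm by 177 mm) begins 78 mm behind the grasp point.
Start: joints at [-1.171, 0.417, -0.01, 1.614, 0.005, 1.111, -0.053], TCP at [0.267, 0.565, 0.224] pointing down, gripper open.
Joint ranges: [-2.81, 2.81], [-0.39, 2.02], [-1.27, 1.25], [0.06, 2.57], [-1.19, 4.33], [0.19, 2], [-2.82, 2.82]. Speed limits (rad/s): [1.89, 1.89, 2.39, 2.39, 3.01, 3.01, 3.01].

INTERFACE

Orientations are given as a 3x3 rotation matrix whose columns are the frame's x, y, z axes.
In Python, from rig import robot gives the robot as it stands. Calls block until the motion is done:
- robot.move_ptp(position, orientation): joint-space move of the TCP to a pose.
- robot.move_linear(position, velocity=0.15, frame=None, threshold=None): straight line of the TCP; frame=None keeps the orientation; velocity is the mean speed in m/s. With threshold (N) it stops when the force on the tool has changed by that much, and returns True; else False.
- robot.goto_joints(angles): joint-space move.
- robot.gripper_to(opening): finger opening in m; the grip force is fixed at half the most; returns when the fingers have stopped.
- robot.pause(seconds).
- robot.ik(position, orientation): joint angles nearest the present ones, or None.
- robot.get_state(): the state.
- robot.grab_frame(name): name is "scene" or "top"; returns the picture (384x512x3 uint8, red, green, blue); there is no depth.
- robot.camera_info(name): a dict with "fx", "fy", "cx", "cy" (pixels), "rvec" (rotation vector, rad) and "tvec" (3), from world to camera coordinates, as OpenCV has them. Camera axes: x right, y down, z forward; pixel columns grow to the right and rows downward; lengths in m; the calibration is good to about 2 mm. A picture is of the moment at which its call begins. camera_info takes no time and is no camera call.
A pose or a line that the arm cannot do raises robot.PlanningError and nothing moves.
- robot.sign_off(): hands the job in; it is judged then, once.
The state is a dict: "time": time; "qpos": joint angles; "joint_vel": joint speeds; "effort": joint torques, N m; "ee_pos": TCP position; "tool_rot": TCP orientation; "force": force on the tool from outside, world axes, zero at the start; "moment": the same for the moment, N m; "opening": finger opening in m; "grasp_force": force on a finger pad.
Only numpy, scipy, OpenCV 4.12 (cv2) and the standard library are available. Lean on these libraries where they do the work, as an engineer would, in place of code of your own. Each camera call takes 0.05 s, during which the arm holds its last target. There are 200 camera calls.

TASK

Clear the leftover parts off the assembly bench: put both black housings into the black tray, both white connectors into the grey tray and the green terminal block into the red tray. Set each one down, do not drop it, so that it lies flat on the tray floor the right way up, beside and not on top of its mate. Leave the label roll and the brass weight where they are.

Things in the scene. Friction and masses are not known exactly. Their poses are not given: they have to be found in the camera images.
- housing_1: One of two alike: black plastic switch housing, 54 mm long (x), 30 mm wide (y), 28 mm high, two grey-framed square windows on top. About 60 g. Loose. Origin: centre of its underside; x along its long side, z up out of its top; it stands the right way up at the start, at any yaw.
- housing_2: One of two alike: black plastic switch housing, 54 mm long (x), 30 mm wide (y), 28 mm high, two grey-framed square windows on top. About 60 g. Loose. Origin: centre of its underside; x along its long side, z up out of its top; it stands the right way up at the start, at any yaw.
- connector_1: One of two alike: white plastic connector block, 46 mm long (x), 26 mm wide (y), 28 mm high, eight dark square sockets on top. About 40 g. Loose. Origin: centre of its underside; x along its long side, z up out of its top; it stands the right way up at the start, at any yaw.
- connector_2: One of two alike: white plastic connector block, 46 mm long (x), 26 mm wide (y), 28 mm high, eight dark square sockets on top. About 40 g. Loose. Origin: centre of its underside; x along its long side, z up out of its top; it stands the right way up at the start, at any yaw.
- terminal: Green plastic screw terminal block, 50 mm long (x), 30 mm wide (y), 28 mm high, four steel screw heads on top. About 50 g. Loose. Origin: centre of its underside; x along its long side, z up out of its top; it stands the right way up at the start, at any yaw.
- tray_black: Black tray with a brown cardboard floor: a low open tray fixed to the table, 108 mm (x) by 158 mm (y) and 22 mm high outside, walls and floor 4 mm thick (so 100 by 150 mm inside, floor surface 4 mm above the table), empty at the start. Origin: centre of its underside; z up. Turned up to 0.15 rad; the three trays lie in a row at the far side of the parts and swap places.
- tray_grey: Grey tray, grey inside: a low open tray fixed to the table, 108 mm (x) by 158 mm (y) and 22 mm high outside, walls and floor 4 mm thick (so 100 by 150 mm inside, floor surface 4 mm above the table), empty at the start. Origin: centre of its underside; z up. Turned up to 0.15 rad; the three trays lie in a row at the far side of the parts and swap places.
- tray_red: Red tray, red inside: a low open tray fixed to the table, 108 mm (x) by 158 mm (y) and 22 mm high outside, walls and floor 4 mm thick (so 100 by 150 mm inside, floor surface 4 mm above the table), empty at the start. Origin: centre of its underside; z up. Turned up to 0.15 rad; the three trays lie in a row at the far side of the parts and swap places.
- label_roll: Bystander: a white roll of paper labels with a cardboard core, 58 mm across, 30 mm high, loose, lying flat among the parts. Origin: centre of its underside.
- check_weight: Bystander: a round brass check weight, 40 mm across, with a small grip knob, 36 mm high, loose, standing among the parts. Origin: centre of its underside.

How it is judged:
By the outcome, as a careful person would: the job done as asked, in the order asked, and still so for the second after the job is handed in, with the robot touching nothing.
It also fails if it takes over 93 s, if anything falls off the work surface, if the arm or the gripper's body presses on something with over 40 N, if the wrist force passes 120 N, or if a joint passes its speed limit or range.

## Working session

There is one attempt and no reset: what is moved stays moved. The work goes in short steps, each a Python script; the robot and the scene stay as the last script left them, time stands still between calls to the robot, and variables do not carry over. Pictures are saved under pics/ and viewed, at most 14 in all, crops included, and the job is handed in when it is done.

```bash
mkdir -p pics; ls; python3 - <<'E'
from rig import robot
import cv2
for n in("top","scene"):
    f=robot.grab_frame(n); print(n,robot.camera_info(n))
    cv2.imwrite(f"pics/{n}0.png",cv2.resize(f[:,:,::-1],(800,600),interpolation=cv2.INTER_CUBIC))
E
```

```text
pics
top {'fx': 445.33314817004293, 'fy': 445.33314817004293, 'cx': 255.78181661063837, 'cy': 196.92922389583393, 'rvec': array([ 2.11041901, -2.09651404,  0.22604548]), 'tvec': array([-0.01114515,  0.53141601,  1.11616734])}
scene {'fx': 439.55207315272395, 'fy': 439.55207315272395, 'cx': 262.6320743283627, 'cy': 191.23673799053702, 'rvec': array([ 2.20227855,  1.35735883, -0.42042033]), 'tvec': array([-0.2274527 , -0.34521491,  1.26320158])}
```

View pics/top0.png

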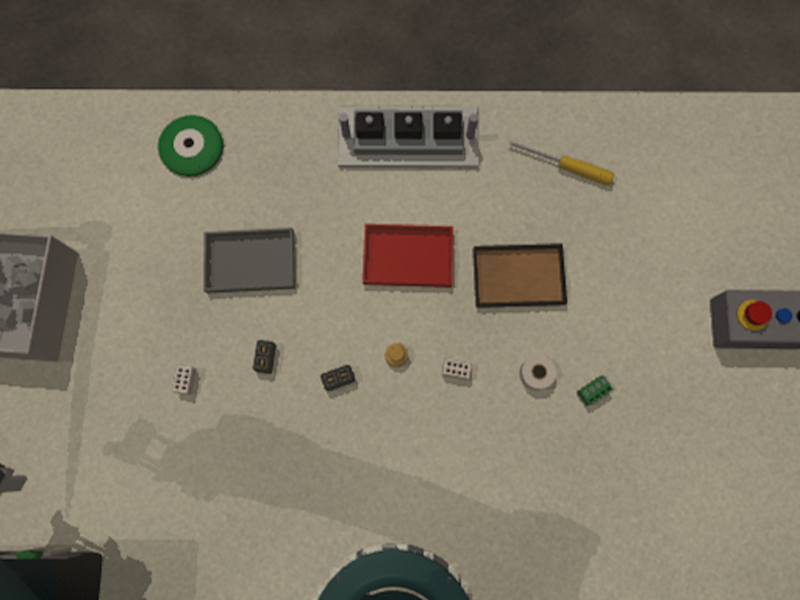

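View pics/scene0.png

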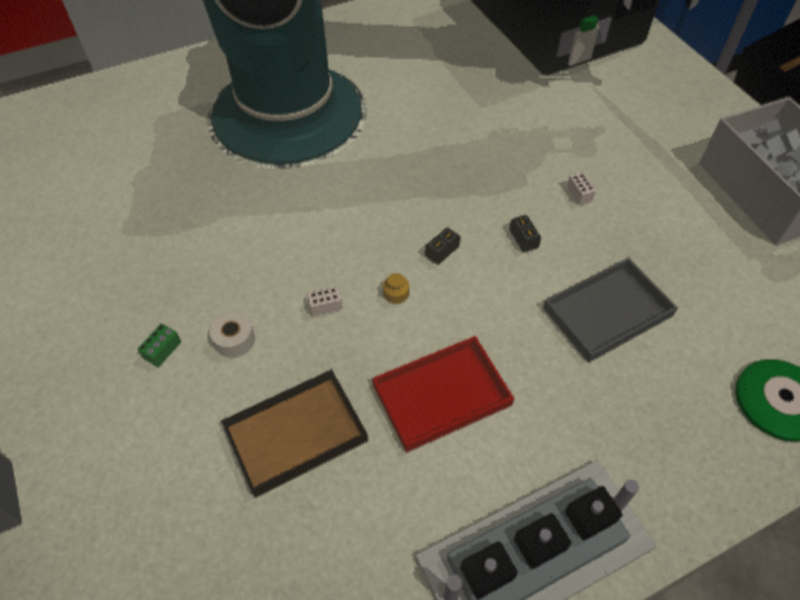

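The top view has the parts along row ~370: connectors (185,380) and (457,370), housings (264,357) and (338,378), terminal (595,390). Grey, red and black trays are at (250,261), (408,256) and (519,275). I'll enlarge to read the corners.

```bash
python3 - <<'E'
import cv2
f=cv2.imread("pics/top0.png"); f=cv2.resize(f,(512,384),interpolation=cv2.INTER_AREA)
from rig import robot
f=robot.grab_frame("top")[:,:,::-1]
for i,x0 in enumerate((100,250)):
    c=cv2.resize(f[212:265,x0:x0+160],None,fx=5,fy=5,interpolation=cv2.INTER_CUBIC)
    c2=cv2.resize(f[138:200,x0+(25 if i==0 else -25)*0:x0+160],None,fx=5,fy=5,interpolation=cv2.INTER_CUBIC)
    cv2.imwrite(f"pics/c{i}.png",cv2.vconcat([c2[:310],c]))
E
```

```text
(no output)
```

View pics/c0.png

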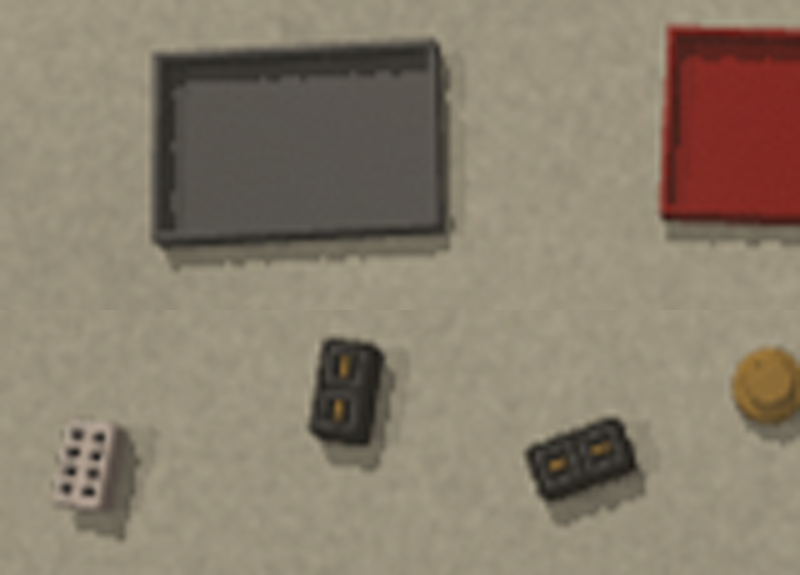

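View pics/c1.png

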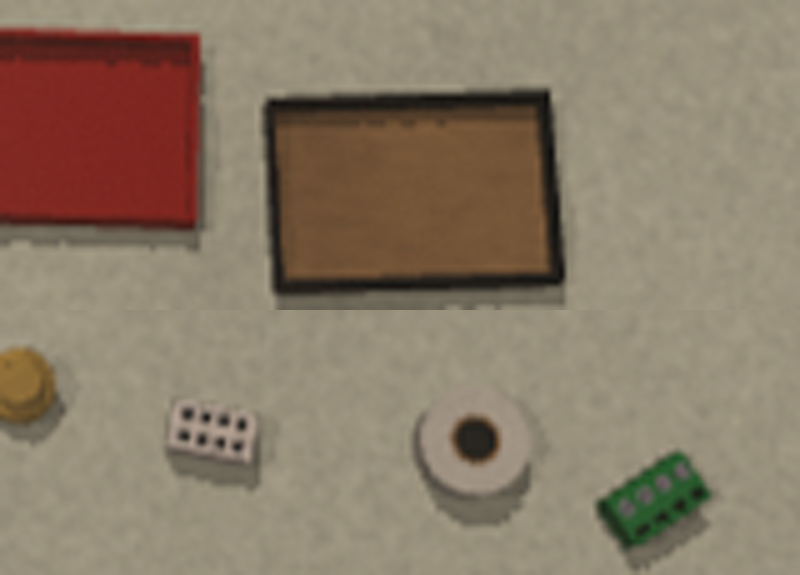

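```bash
cat > h.py <<'E'
import numpy as np, cv2
from rig import robot
ci=robot.camera_info("top"); R=cv2.Rodrigues(ci["rvec"])[0]; t=ci["tvec"]
K=np.array([[ci["fx"],0,ci["cx"]],[0,ci["fy"],ci["cy"]],[0,0,1]])
def w(p,z):
    d=R.T@np.linalg.solve(K,[p[0],p[1],1]); c=-R.T@t
    return (c+d*(z-c[2])/d[2])[:2]
def pix(P): return cv2.projectPoints(np.float64(P),ci["rvec"],t,K,None)[0][:,0]
nat=lambda p,x0,up:((p[0]+.5)/5-.5+x0,(p[1]-(0 if up else 310)+.5)/5-.5+(138 if up else 212))
def part(ends,x0):   # two point groups at both ends of the long axis, on top
    a,b=[np.mean([w(nat(p,x0,0),.028) for p in e],0) for e in ends]
    d=b-a; return np.array([*(a+b)/2,np.arctan2(d[1],d[0])])
def tray(c):         # far left, far right, near right, near left
    a,b,cc,d=[w(p,.022) for p in c]; e=a+b-cc-d
    return np.array([*np.mean([a,b,cc,d],0),np.arctan2(e[1],e[0])])
parts=dict(h1=part([[(339,409)],[(345,367)]],100),h2=part([[(558,464)],[(601,450)]],100),
 c1=part([[(77,435),(99,437)],[(66,488),(89,492)]],100),
 c2=part([[(188,413),(184,436)],[(242,424),(237,447)]],250),
 t=part([[(628,508),(646,495)],[(664,483),(684,470)]],250))
u=lambda L,x0:[nat(p,x0,1) for p in L]
trays=dict(grey=tray(u([(153,54),(438,40),(446,232),(155,243)],100)),
 black=tray(u([(265,100),(550,90),(563,283),(277,292)],250)),
 red=tray(u([(668,27)],100)+u([(200,35),(198,229)],250)+u([(661,219)],100)))
size=dict(h1=(54,30,28),h2=(54,30,28),c1=(46,26,28),c2=(46,26,28),t=(50,30,28))
E
python3 - <<'E'
from h import *
for d in(parts,trays):
    for k,v in d.items(): print(k,v.round(4))
f=robot.grab_frame("top")[:,:,::-1]
S=5; im=cv2.resize(f,None,fx=S,fy=S,interpolation=cv2.INTER_CUBIC)
def box(p,s):
    l,b,h=np.array(s)/1000; c,sn=np.cos(p[2]),np.sin(p[2])
    P=np.array([[p[0]+c*x-sn*y,p[1]+sn*x+c*y,z] for z in(0,h) for x,y in((-l/2,-b/2),(l/2,-b/2),(l/2,b/2),(-l/2,b/2))])
    q=((pix(P)+.5)*S-.5); 
    cv2.polylines(im,[np.int32(q[4:].round())],True,(255,0,255),1)
    cv2.polylines(im,[cv2.convexHull(np.int32(q.round()))],True,(255,255,0),1)
tiles=[]
for k,p in parts.items(): box(p,size[k])
for p in trays.values(): box(p,(108,158,22))
for p in parts.values():
    x,y=(pix([[p[0],p[1],.014]])[0]*S).astype(int); tiles.append(im[y-75:y+75,x-75:x+75])
g=cv2.resize(im[138*S:200*S,125*S:368*S],(750,191))
cv2.imwrite("pics/ov.png",cv2.vconcat([cv2.hconcat(tiles),g]))
E
```

```text
h1 [ 0.4541  0.2263 -0.0914]
h2 [ 0.4179  0.0984 -1.2469]
c1 [0.4131 0.3618 3.0232]
c2 [ 0.4337 -0.1048 -1.7688]
t [ 0.4039 -0.3379 -0.9882]
grey [0.626  0.2604 0.0792]
black [ 0.6008 -0.2174  0.0324]
red [ 0.6361 -0.021  -0.0179]
```

View pics/ov.png

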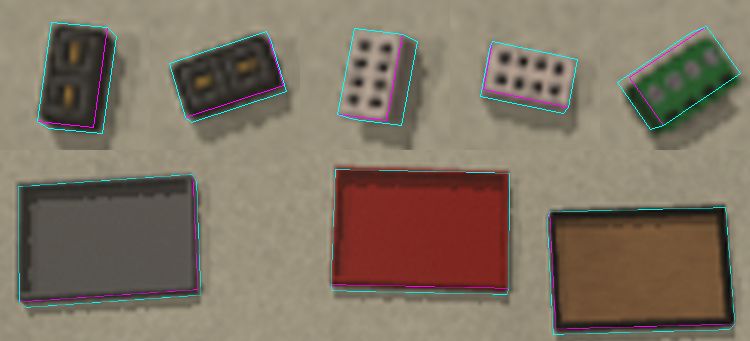

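The overlay fits all parts and trays; the terminal is only about 2–4 mm off across its width, and the jaws will centre that. I'll do the housings first.

```bash
cat >> h.py <<'E'
def rot(a):
    c,s=np.cos(a),np.sin(a); return np.array([[c,s,0],[s,-c,0],[0,0,-1.]])
def hover(p,a,z=.13):
    q0=np.array(robot.get_state()["qpos"]); best=None
    for k in(-1,0,1):
        q=robot.ik([*p,z],rot(a+k*np.pi))
        if q is not None:
            c=np.abs(np.array(q)-q0).max()
            if best is None or c<best[0]: best=(c,q)
    robot.goto_joints(best[1])
def pp(n,tr,off,h=.024):
    p=parts[n]; o=size[n][1]/1000
    robot.gripper_to(.066)
    hover(p[:2],p[2]); robot.move_linear([*p[:2],h],velocity=.12)
    robot.gripper_to(.01)
    robot.move_linear([*p[:2],.13],velocity=.15)
    s=robot.get_state(); print(n,"grip",round(s["opening"],4),round(s["grasp_force"],1))
    T=trays[tr]; q=T[:2]+off*np.array([-np.sin(T[2]),np.cos(T[2])])
    hover(q,T[2]); robot.move_linear([*q,h+.010],velocity=.12)
    hit=robot.move_linear([*q,h+.002],velocity=.02,threshold=3)
    s=robot.get_state(); print(" hit",hit,s["ee_pos"].round(4) if hasattr(s["ee_pos"],"round") else s["ee_pos"])
    robot.gripper_to(o+.012)
    robot.move_linear([*q,.13],velocity=.15); print(" t",round(robot.get_state()["time"],1))
def snap(n,x0=120,x1=400,y0=130,y1=270):
    f=robot.grab_frame("top")[y0:y1,x0:x1,::-1]; s=min(800/(x1-x0),600/(y1-y0))
    cv2.imwrite(f"pics/{n}.png",cv2.resize(f,None,fx=s,fy=s,interpolation=cv2.INTER_CUBIC))
E
python3 - <<'E'
from h import *
pp("h1","black",-.036)
robot.goto_joints(robot.ik([.42,.098,.2],robot.get_state()["tool_rot"]))
snap("a1")
E
```

```text
h1 grip 0.0296 30.0
 hit True [ 0.6023 -0.2535  0.0279]
 t 9.2
```

View pics/a1.png

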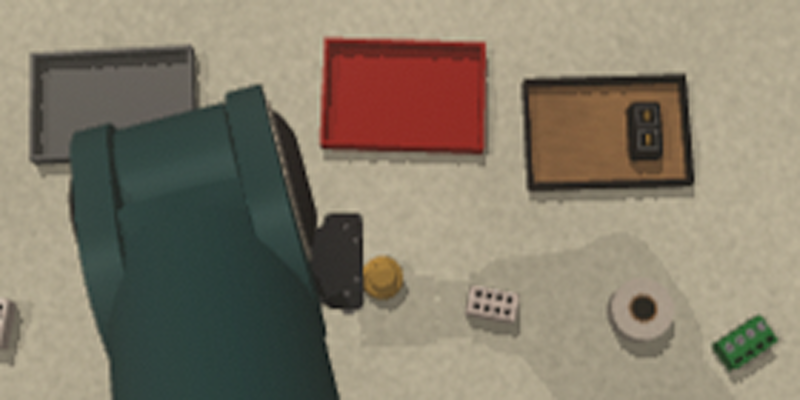

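Housing 1 lies upright in the black tray at (645,130), and the other parts are undisturbed. I'll do the rest now, in order.

```bash
python3 - <<'E'
from h import *
def ok(n): 
    s=robot.get_state()
pp("h2","black",.036); pp("c1","grey",.036); pp("c2","grey",-.036)
robot.move_linear([.5,.1,.2]) if False else robot.goto_joints(robot.ik([.40,-.338,.2],robot.get_state()["tool_rot"]))
snap("a2",100,400,130,270)
E
```

```text
h2 grip 0.0298 29.8
 hit True [ 0.6    -0.1814  0.0279]
 t 18.9
c1 grip 0.0256 30.0
 hit True [0.6234 0.2965 0.0279]
 t 27.6
c2 grip 0.0259 30.0
 hit True [0.6291 0.2248 0.0279]
 t 36.4
```

View pics/a2.png

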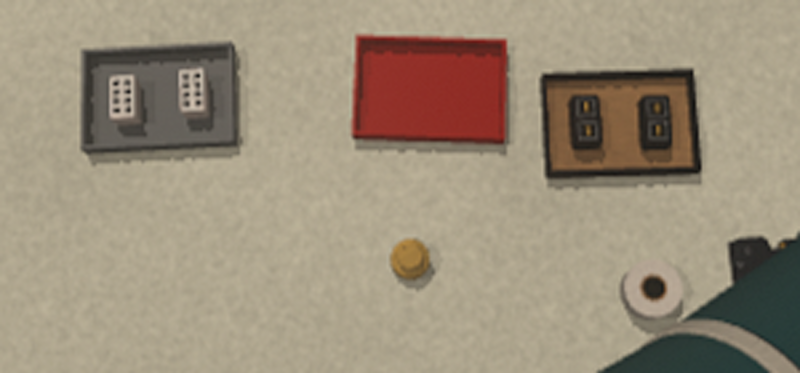

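Both connectors stand in the grey tray (122,97; 192,92) and both housings in the black tray. The roll and weight are in place. The terminal is next.

```bash
python3 - <<'E'
from h import *
parts["t"][:2]+=-.002*np.array([.84,.55])
pp("t","red",0)
robot.goto_joints([-1.171,.417,-.01,1.614,.005,1.111,-.053])
snap("a3",100,400,130,270)
E
```

```text
t grip 0.0298 30.0
 hit True [ 0.6365 -0.0209  0.0279]
 t 46.7
```

View pics/a3.png

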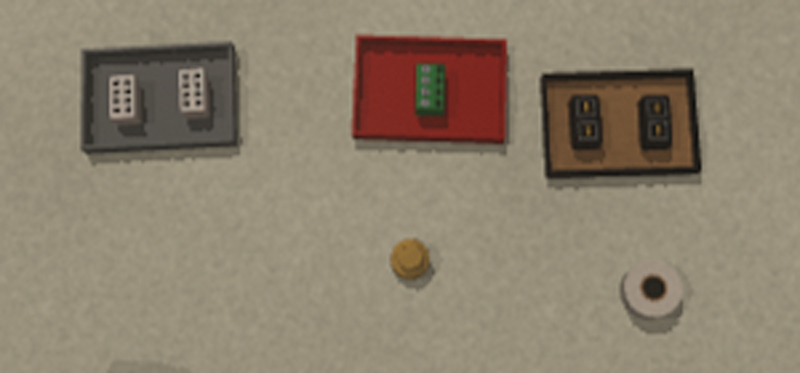

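The terminal lies upright in the red tray (430,90), and everything else is in place with the arm clear.

```bash
python3 -c "
from rig import robot
print(robot.sign_off())"
```

```text
the job is handed in; nothing more can be done
None
```

The job is handed in: both housings are in the black tray, both connectors in the grey tray and the terminal block in the red tray, each set down upright, with the label roll and brass weight left where they were; the last part was down at about 47 s.

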